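# Peel the stuck top finishing tray under the work light

### The arm

A 6-joint arm with a two-finger parallel gripper is mounted at the origin on the work surface. World frame = base frame: x ahead of the robot, y to its left, z up, the work surface at z = 0. Lengths are in mm, angles in rad, forces in N, time in s.
With the tool pointing down it reaches from about 350 to 975 mm from the base axis. Payload 7.1 kg.
Tool frame: the origin (TCP) lies at the very end of the fingers, on their centre line; the grasp point (between the pads) lies 19 mm behind it; y points along the fingers, z is the direction in which the jaws open and shut, and the axes are right-handed (so a half turn about y gives the same grasp; the last joint's range is limited). The gripper opens to 88 mm and grips with 3 to 60 N. Pads are 20 mm wide; open, the fingers measure 115 mm over their backs; the gripper's body (75 mm by 178 mm) begins 61 mm behind the grasp point.
Start: joints at [-1.329, 0.423, 1.63, -0, 1.089, -0.019], TCP at [161.177, -603.843, 222.675] pointing down, gripper open.
Joint ranges: [-3, 3], [-0.9, 2.11], [0.09, 2.58], [-1.31, 4.45], [0.11, 2.69], [-2.54, 2.54]. Speed limits (rad/s): [2.39, 2.39, 3.01, 3.14, 3.14, 3.14].

### API

Orientations are given as a rotation vector (axis times angle).
In Python, from workcell import ctrl gives the robot as it stands.
- The arm moves only by the shell command python3 -m jog 'ROWS'. ROWS is JSON, a list of rows, each a list of 3 entries, a list of its own where there are three numbers: the opening, from 0 (shut) to 1 (fully open), then the shift along the tool's x, y, z in cm, then the turn, a rotation vector about the tool's x, y, z in rad. In form: [[claw, [dx, dy, dz], [wx, wy, wz]], ...]. A call has 1 to 8 rows; each row is the pose to reach, as a shift and turn from the pose commanded when the call began, along the tool's axes at that moment; what a row does not reach only later rows make up. A row lasts 1/10 s, in which the tool goes at most 50 mm and 8.59 degrees, less where a joint would pass 70% of its speed; a pose out of reach is approached as far as the arm can. A call with a gripper value outside its range is refused whole. The fingers move at their own pace and stop on an object; the grip force is fixed at half the most. Time passes only in rows, so rows that repeat a pose let the fingers close. It gives the time, the measured TCP pose, the force and the opening at its end, in the units of the state.
- ctrl.get_obs(): the state, without advancing time (a new reading comes with each control period).
- ctrl.get_image(name): name is "side" or "top"; returns a dict with "color" (480x640x3 uint8, red, green, blue), "z_map" (480x640 float32, mm along the optical axis (not along the pixel's ray), 0 where there is no reading), "fx", "fy", "cx", "cy" (pixels), "pose" (4x4, takes a point from camera to world coordinates). Camera axes: x right, y down, z forward; pixel columns grow to the right and rows downward; lengths in mm; the calibration is good to about 2 mm. A picture is of the moment at which its call begins.
- ctrl.close_job(): hands the job in, once; it reports no verdict.
The state is a dict: "t": time; "qpos": joint angles; "qvel": joint speeds; "joint_torque": joint torques, N m; "ee_pos": TCP position; "orientation": TCP orientation; "ft_force": force on the tool from outside, world axes, zero at the start; "moment": the same for the moment, N m; "width": finger opening in mm.
Only numpy, scipy, OpenCV 4.12 (cv2) and the standard library are available. Lean on these libraries where they do the work, as an engineer would, in place of code of your own. Each camera call takes 0.05 s, during which the arm holds its last target.

### The job

Swivel the yellow LED work light by its grab bar until it squarely faces the tray stack, and lean its head back to 20 degrees. Then take the white top tray by its red corner tab and peel it off the varnish-stuck stack: raise the tab corner first so that the tray hinges up on the opposite corner, then lift it away without taking along or shifting the grey trays below, and leave the light so set and the other things on the bench alone. Finish while still holding the tray, level and still, straight above the stack and a good 10 cm clear of where it sat.

Things in the scene. Friction and masses are not known exactly. Their poses are not given: they have to be found in the camera images.
- stack: Six grey nested plastic finishing trays, stuck together, one loose body of 0.9 kg standing on the bench. Rim outline 190 (its x) by 140 (its y) mm, upper rim face 50 mm above the bench. Origin: centre of the underside, z up. A grey tab of its own sticks out at its (+x, -y) corner, 24 to 46 mm high: not to be used.
- tray: Loose white top tray, about 0.15 kg, parallel to the stack. Rim 190 (x) x 140 (y) x 4 mm, its underside 22 mm above the origin; basin 156 x 106, 22 deep, 5 to 8 mm free around. Origin: centre of the basin's underside, nested 28 mm above the bench. Four amber varnish drips (8 mm beads) lap over both long edges at x = 25 and 50 mm and hold it, 1 to 2 N each, till the rim rises 7 mm there.
- tray_tab (a point): Grasp point of the red tab: an upright fin 10 mm thick, 30 high (top 80 mm above the bench when nested), sticking out 40 mm diagonally from the tray's (-x, +y) corner, in line with tray_far and the tray's centre. The point is 24 mm out from the corner, 38 mm above the tray's origin. Free space beneath and at both sides; pinch it across its thickness from above. Axes are the tray's.
- tray_far (a point): Rim corner opposite the tab (+x, -y), underside of the rim: the corner on which the tray hinges up; hinging it 12 to 15 degrees frees all the drips. Axes are the tray's.
- light_pivot (a point): LED work light, fixed base 150 mm square screwed to the bench. This point is where the vertical swivel axis crosses the horizontal tilt axis, 114 mm above the bench. It turns with the swivel (not with the tilt): the lamp shines along its -x, the tilt axis is its y, z is up.
- light_bar (a point): Middle of the black grab bar over the lamp head: a round bar 12 mm thick, 124 mm clear between its posts, parallel to the tilt axis, 106 mm from the tilt axis and 48 mm above the yellow head (170 wide, 104 high, 30 mm thick). It turns with the head: x is away from the lit face, y along the bar, z from the tilt axis to the bar. Pinch it across from above.
- swivel (a joint): Swivel of the lamp, rad, -1.6 to 1.6, grows anticlockwise seen from above. Stiff (0.12 N m), stays where left.
- tilt (a joint): Tilt of the lamp head, rad, -0.5 to 0.9: 0 is upright, positive leans back (bar away from the lit face), 0.349 is 20 degrees. Stiff (0.22 N m), stays where left.
- glue: Bystander: yellow glue bottle, 54 mm across, 150 high; origin at the underside.
- varnish: Bystander: varnish can, 84 mm across, 100 high; origin at the underside.
- tape: Bystander: roll of tape, 100 mm across, 30 high; origin at the underside.
- sander: Bystander: cork sanding block with wooden grip, 120 x 66 x 44 mm; origin at the underside.
- mallet: Bystander: hammer lying along its x.
- offcut: Bystander: dark wood offcut, 160 x 60 x 40 mm; origin at the underside.
There are look-alikes about, which are no part of the job. What is shaped like the part that bears light_pivot but orange or turquoise is not meant.

How it is judged (in metres and radians):
On the way, in this order (a step that is already met when the one before it is completed fails the run):
1. the light faces the stack and leans back 20 degrees (value of joint tilt between 0.26 and 0.44 rad and x of stack in the frame of light_pivot below 0 m and y of stack in the frame of light_pivot between -0.055 and 0.055 m), for 0.2 s.
2. the held tray is hinged up at the tab corner while the opposite corner still rests on the stack (contact force between tray and the fingers above 1 N and angle between the z axis of tray and the z axis of stack, either way round above 0.08 rad and angle between stack's own z axis and vertical below 0.05 rad and z of tray_far in the frame of stack below 0.061 m and horizontal distance between tray and stack below 0.04 m), for 0.05 s.
At the end, for the whole second after the job is handed in: Tray gripped, still, 85 mm or more above where it sat, level within 15 degrees, centre within 80 mm of above the stack's, touching neither stack nor light; stack flat, within 30 mm of its start; light leans back 20 +-5 degrees, its facing line within 55 mm of the stack's centre (all of step 1 and contact force between tray and the fingers above 1 N and z of tray in the frame of stack above 0.113 m and angle between tray's own z axis and vertical below 0.26 rad and horizontal distance between tray and stack below 0.08 m and linear speed of tray below 0.03 m/s and contact force between tray and stack below 0.05 N and contact force between tray and light below 0.05 N and distance of stack from where it was at the start of the episode below 0.03 m and angle between stack's own z axis and vertical below 0.05 rad); the arm keeps its last pose, push and grip.
It fails at once if the grey trays are lifted or tipped along with the top one (angle between stack's own z axis and vertical above 0.12 rad or height (world z) of stack above 0.015 m).
It fails at once if the grey trays are shoved more than 50 mm (distance of stack from where it was at the start of the episode above 0.05 m).
It fails at once if a bystander is shifted more than 40 mm (distance of any of glue, varnish, tape, sander, mallet, offcut from where it was at the start of the episode above 0.04 m).
It also fails if it takes over 48 s, if anything falls off the work surface, if the arm or the gripper's body presses on something with over 40 N, if the wrist force passes 120 N, or if a joint passes its speed limit or range.

## Working session

There is one attempt and no reset: what is moved stays moved. The work goes in short steps, Python scripts to look and compute and a shell command to move; the robot and the scene stay as the last step left them, time stands still between calls to the robot, and variables do not carry over. Pictures are saved under pics/ and viewed, and the job is handed in when it is done.

```bash
mkdir -p pics; ls
python3 - <<'E'
from workcell import ctrl
import cv2,numpy as np
print(ctrl.get_obs())
for n in("top","side"):
    im=ctrl.get_image(n)
    cv2.imwrite(f"pics/{n}0.png",im["color"][:,:,::-1])
    np.savez(f"pics/{n}0.npz",**im)
    print(n,im["fx"],im["fy"],im["cx"],im["cy"],im["pose"])
E
```

```text
pics
{'t': 0.0, 'qpos': array([-1.32902196e+00,  4.23834055e-01,  1.63072363e+00, -2.32968722e-05,
        1.08859453e+00, -1.90588088e-02]), 'qvel': array([-0.00106204, -0.00047868,  0.00245928,  0.00025575,  0.00107659,
        0.00053775]), 'joint_torque': array([ 3.74035744e-04, -5.44615102e+01, -2.73671508e+01,  6.43890048e-02,
        2.26921850e-02, -1.01258158e-04]), 'ee_pos': array([ 161.02333792, -603.30312851,  221.89272468]), 'orientation': array([-0.27333833,  2.08397611, -2.08072582]), 'ft_force': array([0.45549274, 0.09018002, 0.03358464]), 'moment': array([ 0.00576485, -0.03598024, -0.0278624 ]), 'width': 87.96225601694172}
top 622.4693030036444 622.4693030036444 327.22478248269783 238.38443406532716 [[-2.56545334e-03 -9.92808413e-01  1.19686563e-01  3.23326584e+02]
 [-9.99825739e-01  3.33463234e-04 -1.86649288e-02  1.02702956e+01]
 [ 1.84907873e-02 -1.19713590e-01 -9.92636261e-01  1.59325002e+03]
 [ 0.00000000e+00  0.00000000e+00  0.00000000e+00  1.00000000e+00]]
side 523.7227321589572 523.7227321589572 325.0290343921907 235.36298806795799 [[-9.91794654e-01 -7.07504939e-02  1.06478783e-01  3.83837762e+02]
 [-1.27837403e-01  5.42477054e-01 -8.30286844e-01  1.08082105e+03]
 [ 9.80907561e-04 -8.37086025e-01 -5.47070402e-01  8.43979725e+02]
 [ 0.00000000e+00  0.00000000e+00  0.00000000e+00  1.00000000e+00]]
```

View pics/top0.png

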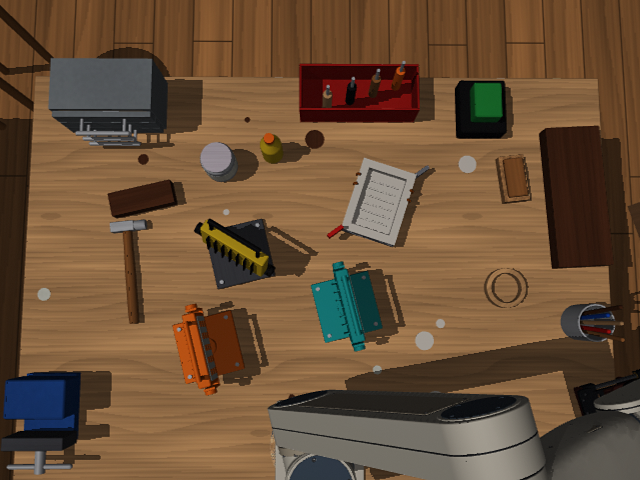

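View pics/side0.png

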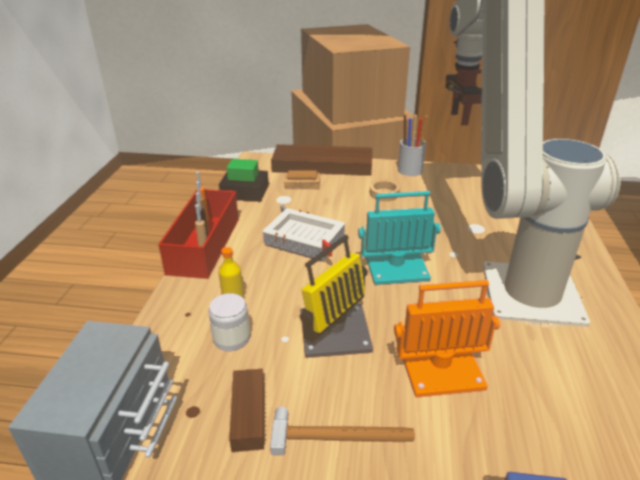

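Run:
```python
import cv2,numpy as np
t=cv2.imread("pics/top0.png");s=cv2.imread("pics/side0.png")
a=cv2.resize(t[140:300,185:445],None,fx=3,fy=3,interpolation=cv2.INTER_CUBIC);cv2.imwrite("pics/tc.png",a)
a=cv2.resize(s[190:360,200:400],None,fx=3.5,fy=3.5,interpolation=cv2.INTER_CUBIC);cv2.imwrite("pics/sc.png",a)
```

```text
(no output)
```

View pics/tc.png

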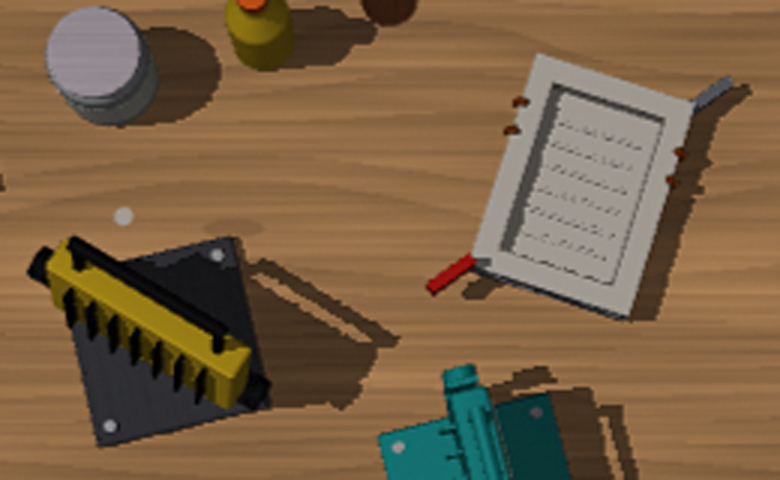

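View pics/sc.png

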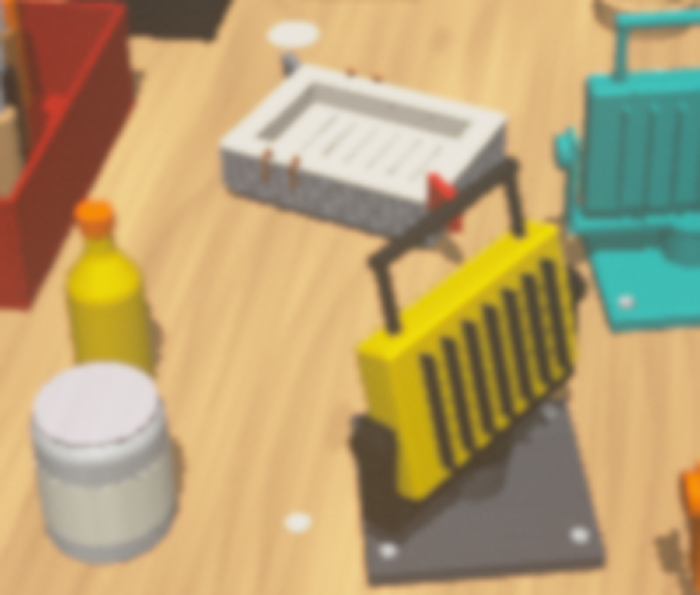

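```bash
cat > h.py <<'E'
import cv2,numpy as np
def cloud(im):
    z=im["z_map"].astype(float);v,u=np.mgrid[:480,:640]
    P=np.stack([(u-im["cx"])/im["fx"]*z,(v-im["cy"])/im["fy"]*z,z],-1)
    T=im["pose"];return P@T[:3,:3].T+T[:3,3], z>0
def onplane(im,uv,h):
    T=im["pose"];uv=np.atleast_2d(uv).astype(float)
    d=np.c_[(uv[:,0]-im["cx"])/im["fx"],(uv[:,1]-im["cy"])/im["fy"],np.ones(len(uv))]@T[:3,:3].T
    o=T[:3,3];return o+d*((h-o[2])/d[:,2])[:,None]
def hsv(im):return cv2.cvtColor(im["color"],cv2.COLOR_RGB2HSV)
def pca(X):
    c=X.mean(0);w,V=np.linalg.eigh(np.cov((X-c).T));return c,V[:,::-1],np.sqrt(w[::-1])
E
python3 - <<'E'
from h import *
for n in("top","side"):
    im=dict(np.load(f"pics/{n}0.npz"));P,ok=cloud(im);H=hsv(im)
    near=(np.abs(P[...,0]-380)<170)&(np.abs(P[...,1]-210)<160)&ok
    for nm,m in(("bar",near&(P[...,2]>196)&(H[...,2]<90)),("head",near&(H[...,0]>18)&(H[...,0]<34)&(H[...,1]>190)&(P[...,2]>60))):
        X=P[m]; 
        if len(X)<10: print(n,nm,len(X));continue
        c,V,s=pca(X);print(n,nm,len(X),c.round(1),V[:,0].round(3),s.round(1),X.min(0).round(0),X.max(0).round(0),np.percentile(X[:,2],[5,50,95]).round(0))
        v,u=np.where(m);print(u.min(),u.max(),v.min(),v.max())
    # white tray rim
    m=ok&(H[...,1]<50)&(H[...,2]>110)&(np.abs(P[...,2]-50)<9)&(np.abs(P[...,1]+80)<200)&(np.abs(P[...,0]-500)<200)
    k,l,st,ce=cv2.connectedComponentsWithStats(m.astype(np.uint8));i=1+st[1:,4].argmax()
    print(n,"tray",st[i],cv2.minAreaRect(P[l==i][:,:2].astype(np.float32)),np.median(P[l==i][:,2]))
    r=ok&((H[...,0]<6)|(H[...,0]>174))&(H[...,1]>150)&(P[...,2]>35)&(np.hypot(P[...,0]-440,P[...,1]+20)<90)
    X=P[r];print("tab",len(X),X.mean(0).round(1),X.min(0).round(1),X.max(0).round(1),pca(X[:,:2])[1][:,0])
E
```

```text
top bar 366 [479.  197.5 221.5] [-0.96   0.278 -0.007] [61.9 38.8  5.8] [214. 132. 196.] [532. 290. 233.] [210. 223. 228.]
187 261 219 365
top head 1232 [472.8 197.4 155.2] [-0.515 -0.855 -0.057] [51.7 29.   6.7] [416. 120.  72.] [538. 288. 225.] [ 94. 168. 177.]
200 268 220 275
top tray [ 343  163   74   82 1564] ((603.6043090820312, -148.76353454589844), (140.2234649658203, 190.2001495361328), 71.79635620117188) 53.723168735044965
tab 45 [519.3 -30.7  79.9] [509.  -44.7  60.1] [527.1 -18.   93.8] [-0.50239503  0.86463821]
side bar 19 [465.9 152.  223.2] [-0.536 -0.84  -0.088] [11.4  2.3  2. ] [460. 142. 217.] [483. 177. 226.] [218. 224. 226.]
333 345 237 246
side head 1402 [488.6 230.8 148.5] [-0.409 -0.851  0.33 ] [52.  27.8  6.9] [420. 125.  75.] [534. 285. 187.] [ 85. 164. 175.]
303 362 254 331
side tray [ 267  205   77   46 1203] ((613.2324829101562, -162.2757568359375), (165.81454467773438, 224.010986328125), 70.60408782958984) 54.55000330736482
tab 17 [522.4 -35.5  81. ] [515.8 -43.7  71.7] [527.7 -25.9  84.1] [-0.56501837  0.82507833]
```

Run:
```python
from h import *
im=dict(np.load("pics/top0.npz"));P,ok=cloud(im);H=hsv(im)
box=np.zeros((480,640),bool);box[200:300,185:285]=1
m=box&ok&(P[...,2]>205)&(H[...,2]<90);X=P[m]
print(len(X),X.min(0),X.max(0));c,V,s=pca(X);print(c,V[:,0],s)
d=V[:2,0]/np.linalg.norm(V[:2,0]);t=(X[:,:2]-c[:2])@d;print(t.min(),t.max(), np.percentile(X[:,2],[10,50,90]))
# base screws & plate
mb=box&ok&(P[...,2]<35)&(P[...,2]>6)&(H[...,2]<110)&(H[...,1]<90)
k,l,st,ce=cv2.connectedComponentsWithStats(mb.astype(np.uint8))
Y=P[mb];print("base",len(Y),np.median(Y[:,2]),cv2.minAreaRect(Y[:,:2].astype(np.float32)))
# ears/top of head
mh=box&ok&(H[...,0]>18)&(H[...,0]<34)&(H[...,1]>190)&(P[...,2]>160)&(P[...,2]<182)
Z=P[mh];print("headtop",cv2.minAreaRect(Z[:,:2].astype(np.float32)),np.percentile(Z[:,2],[5,50,95]))
ears=box&ok&(H[...,2]<90)&(P[...,2]>90)&(P[...,2]<150)
k,l,st,ce=cv2.connectedComponentsWithStats(ears.astype(np.uint8))
for i in range(1,k):
  if st[i,4]>4:print("dark",st[i],P[l==i].mean(0).round(1),P[l==i].max(0).round(1))
# side
im=dict(np.load("pics/side0.npz"));P,ok=cloud(im);H=hsv(im)
box=np.zeros((480,640),bool);box[225:300,295:372]=1
m=box&ok&(P[...,2]>200)&(H[...,2]<110)&(P[...,1]>80)&(P[...,1]<300);X=P[m];c,V,s=pca(X);print("side bar",len(X),c,V[:,0],s)
```

```text
328 [456.80279191 131.9768973  205.40572843] [532.34560934 251.77694169 233.35459988]
[494.78920717 190.92455425 222.42333526] [-0.51418017 -0.85765874 -0.00634359] [39.66722135  3.64291289  3.35681371]
-68.18894519215866 66.51374393945534 [218.42643965 222.78320061 226.61800509]
base 1731 16.33890778361888 ((475.6924133300781, 203.7174072265625), (149.99600219726562, 149.8501434326172), 13.574570655822754)
headtop ((479.4530029296875, 200.7274627685547), (170.36846923828125, 40.62933349609375), 59.6722526550293) [164.1999702  171.1111893  177.14839789]
dark [194 222   9  14  67] [524.2 288.5 124.6] [540.3 299.3 142.5]
dark [206 238   9  11  52] [489.9 261.5 120.9] [498.7 270.8 148.8]
dark [214 242  30  24 201] [464.7 218.6 121.2] [489.1 252.6 149.8]
dark [243 260  14  15  93] [433.  166.5 120. ] [447.  184.8 149.6]
dark [261 261  15  16 124] [426.2 122.8 123.6] [444.6 141.2 149.9]
side bar 246 [494.38966416 196.84882267 221.7183373 ] [-0.51223359 -0.85876633  0.01171061] [41.35003911  5.62106333  2.59771315]
```

```bash
cat >> h.py <<'E'
from scipy.spatial.transform import Rotation as R
def down(yaw): # tool y down, tool z heading yaw
    z=np.array([np.cos(yaw),np.sin(yaw),0]);y=np.array([0,0,-1.]);return np.c_[np.cross(y,z),y,z]
def go(p,Rt,o=None):
    from workcell import ctrl
    o=o or ctrl.get_obs();Rc=R.from_rotvec(o["orientation"]).as_matrix()
    print("d cm",((np.array(p)-o["ee_pos"])@Rc/10).round(2),"rot",R.from_matrix(Rc.T@Rt).as_rotvec().round(3))
def st():
    from workcell import ctrl
    o=ctrl.get_obs();Rc=R.from_rotvec(o["orientation"]).as_matrix()
    print(round(o["t"],2),o["ee_pos"].round(1),"zyaw",np.degrees(np.arctan2(Rc[1,2],Rc[0,2])).round(1),"ydir",Rc[:,1].round(3),"q",o["qpos"].round(2),"F",o["ft_force"].round(1),o["moment"].round(2),"w",o["width"].round(1));return o
E
python3 - <<'E'
from h import *
st()
for y in(-30.9,149.1): go((494.8,190.9,330),down(np.radians(y)))
E
```

```text
Traceback (most recent call last):
  File "h.py", line 23, in st
    print(round(o["t"],2),o["ee_pos"].round(1),"zyaw",np.degrees(np.arctan2(Rc[1,2],Rc[0,2])).round(1),"ydir",Rc[:,1].round(3),"q",o["qpos"].round(2),"F",o["ft_force"].round(1),o["moment"].round(2),"w",o["width"].round(1));return o
                                                                                                                                                                                                          ^^^^^^^^^^^^^^^^
AttributeError: 'float' object has no attribute 'round'
```

```bash
sed -i 's/o\["width"\].round(1)/round(o["width"],1)/' h.py
python3 - <<'E'
from h import *
st()
for y in(-30.9,149.1): go((494.8,190.9,330),down(np.radians(y)))
E
```

```text
0.1 [ 161.1 -603.4  222. ] zyaw -75.1 ydir [-0.     0.001 -1.   ] q [-1.33  0.42  1.63  0.    1.09 -0.02] F [ 0.5 -0.6 -0.2] [0.01 0.06 0.08] w 87.7
d cm [-52.72 -10.71 -68.15] rot [ 0.001 -0.771 -0.001]
d cm [-52.72 -10.71 -68.15] rot [1.000e-03 2.371e+00 2.000e-03]
```

```bash
python3 -m jog '[[1,[0,-5,0],[0,0,0]],[1,[0,-10.7,0],[0,0,0]],[1,[-5,-10.7,-6],[0,-0.1,0]],[1,[-52.7,-10.7,-68.15],[0,-0.771,0]],[1,[-52.7,-10.7,-68.15],[0,-0.771,0]],[1,[-52.7,-10.7,-68.15],[0,-0.771,0]],[1,[-52.7,-10.7,-68.15],[0,-0.771,0]],[1,[-52.7,-10.7,-68.15],[0,-0.771,0]]]'; python3 -c "
from h import *
st(); go((494.8,190.9,330),down(np.radians(-30.9)))"
```

```text
t: 0.9
ee_pos: [278.5, -325.9, 327.7]
orientation: [-0.907, 1.591, -1.591]
ft_force: [0.9, -0.8, 0.0]
width: 88.0
0.9 [ 278.5 -325.9  327.7] zyaw -30.6 ydir [ 0.  0. -1.] q [-0.89 -0.    1.92  0.    1.22 -0.36] F [ 0.9 -0.8  0. ] [-0.03 -0.06  0.  ] w 88.0
d cm [-55.49  -0.22  -7.71] rot [ 0.     0.005 -0.   ]
```

```bash
python3 -m jog '[[1,[-55.4,0,-7.7],[0,0,0]],[1,[-55.4,0,-7.7],[0,0,0]],[1,[-55.4,0,-7.7],[0,0,0]],[1,[-55.4,0,-7.7],[0,0,0]],[1,[-55.4,0,-7.7],[0,0,0]],[1,[-55.4,0,-7.7],[0,0,0]],[1,[-55.4,0,-7.7],[0,0,0]],[1,[-55.4,0,-7.7],[0,0,0]]]'; python3 -c "
from h import *
st(); go((494.8,190.9,330),down(np.radians(-30.9)))"
```

```text
t: 1.7
ee_pos: [434.6, 42.5, 327.9]
orientation: [-0.904, 1.594, -1.594]
ft_force: [1.3, -1.7, 0.4]
width: 87.9
1.7 [434.6  42.5 327.9] zyaw -30.9 ydir [ 0. -0. -1.] q [ 0.07  0.01  1.91 -0.    1.22  0.61] F [ 1.3 -1.7  0.4] [-0.14 -0.09 -0.03] w 87.9
d cm [-15.82  -0.21  -2.44] rot [-0.     0.001  0.   ]
```

```bash
python3 -m jog '[[1,[-15.8,0,-2.4],[0,0,0]],[1,[-15.8,0,-2.4],[0,0,0]],[1,[-15.8,0,-2.4],[0,0,0]],[1,[-15.8,0,-2.4],[0,0,0]],[1,[-15.8,0,-2.4],[0,0,0]],[1,[-15.8,0,-2.4],[0,0,0]]]'; python3 -c "
from h import *
st(); go((494.8,190.9,198),down(np.radians(-30.9)))
from workcell import ctrl
for n in('top','side'):
  im=ctrl.get_image(n);cv2.imwrite(f'pics/{n}1.png',im['color'][100:360,150:460,::-1])
"
```

```text
t: 2.3
ee_pos: [494.3, 187.4, 327.4]
orientation: [-0.906, 1.594, -1.595]
ft_force: [-0.1, 0.2, -0.4]
width: 87.4
2.3 [494.3 187.4 327.4] zyaw -30.9 ydir [-0.001 -0.001 -1.   ] q [ 0.34  0.17  1.73 -0.    1.24  0.88] F [-0.1  0.2 -0.4] [-0.05 -0.08 -0.06] w 87.4
d cm [-0.34 12.94 -0.12] rot [0.001 0.    0.001]
```

```bash
python3 -m jog '[[1,[-0.3,4,-0.1],[0,0,0]],[1,[-0.3,8,-0.1],[0,0,0]],[1,[-0.3,12.9,-0.1],[0,0,0]],[1,[-0.3,12.9,-0.1],[0,0,0]],[1,[-0.3,12.9,-0.1],[0,0,0]]]'; python3 -c "
from h import *
st(); go((494.8,190.9,198),down(np.radians(-30.9)))
from workcell import ctrl
for n in('side',):
  im=ctrl.get_image(n);cv2.imwrite(f'pics/{n}2.png',cv2.resize(im['color'][170:360,230:430,::-1],None,fx=3,fy=3))
"
```

```text
t: 2.9
ee_pos: [495.6, 190.4, 199.6]
orientation: [-0.904, 1.596, -1.595]
ft_force: [-0.1, 0.9, 0.0]
width: 88.2
2.9 [495.6 190.4 199.6] zyaw -31.0 ydir [-0.001 -0.    -1.   ] q [ 0.34  0.32  1.86 -0.    0.97  0.88] F [-0.1  0.9  0. ] [-0.06 -0.04  0.03] w 88.2
d cm [-0.    0.16 -0.09] rot [ 0.001 -0.001  0.001]
```

View pics/side2.png

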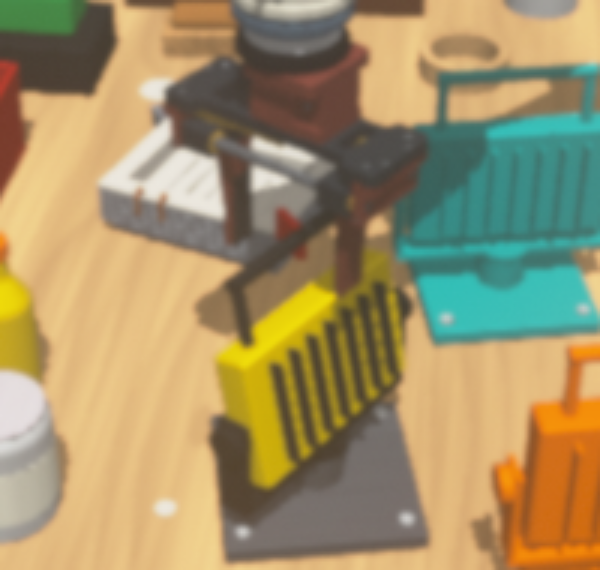

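The fingers straddle the bar of the yellow light, around (345,210) in the crop. I'll close them.

```bash
python3 -m jog '[[0,[0,0,0],[0,0,0]],[0,[0,0,0],[0,0,0]],[0,[0,0,0],[0,0,0]],[0,[0,0,0],[0,0,0]],[0,[0,0,0],[0,0,0]],[0,[0,0,0],[0,0,0]],[0,[0,0,0],[0,0,0]],[0,[0,0,0],[0,0,0]]]'; python3 -c "
from h import *
st()"
```

```text
t: 3.75
ee_pos: [495.6, 191.4, 198.8]
orientation: [-0.904, 1.594, -1.594]
ft_force: [0.2, 0.3, -0.1]
width: 27.1
3.75 [495.6 191.4 198.8] zyaw -30.9 ydir [-0. -0. -1.] q [ 0.35  0.32  1.86 -0.    0.97  0.89] F [ 0.2  0.3 -0.1] [-0.02 -0.07 -0.03] w 27.1
```

```bash
python3 -m jog '[[0,[0,0,0],[0,0,0]],[0,[0,0,0],[0,0,0]],[0,[0,0,0],[0,0,0]],[0,[0,0,0],[0,0,0]]]'; python3 -c "
from h import *
st()
# plan: tool-frame waypoints relative to now
yaw0=np.radians(-30.9);u=np.array([475.7,203.7])
o=st();Rc=R.from_rotvec(o['orientation']).as_matrix()
def pt(yaw,t):
  n=np.array([np.cos(yaw),np.sin(yaw)]);return np.r_[u-n*106*np.sin(t),114+106*np.cos(t)-19]
p0=pt(yaw0,-.22)
print(p0)
for k in range(1,9):
  y=yaw0-np.radians(39.1)*k/8;print('sw',((pt(y,-.22)-p0)@Rc/10).round(2),round(np.radians(39.1)*k/8,3))
yf=np.radians(-70)
Rn=down(yf)
for t in (-.1,0,.1,.2,.3,.35,.4): print('tilt',t,((pt(yf,t)-pt(yf,-.22))@Rn/10).round(2))
"
```

```text
t: 4.15
ee_pos: [495.7, 191.3, 198.9]
orientation: [-0.904, 1.594, -1.594]
ft_force: [0.6, -0.0, -0.6]
width: 10.9
4.15 [495.7 191.3 198.9] zyaw -30.9 ydir [ 0. -0. -1.] q [ 0.35  0.32  1.86 -0.    0.97  0.89] F [ 0.6 -0.  -0.6] [-0.14 -0.15  0.  ] w 10.9
4.15 [495.7 191.3 198.9] zyaw -30.9 ydir [ 0. -0. -1.] q [ 0.35  0.32  1.86 -0.    0.97  0.89] F [ 0.6 -0.  -0.6] [-0.14 -0.15  0.  ] w 10.9
[495.54904918 191.82058913 198.44512963]
sw [ 0.2   0.   -0.01] 0.085
sw [ 0.39  0.   -0.03] 0.171
sw [ 0.59  0.   -0.08] 0.256
sw [ 0.77  0.   -0.13] 0.341
sw [ 0.96 -0.   -0.21] 0.427
sw [ 1.13 -0.   -0.3 ] 0.512
sw [ 1.3 -0.  -0.4] 0.597
sw [ 1.46 -0.   -0.52] 0.682
tilt -0.1 [ 0.   -0.2  -1.25]
tilt 0 [ 0.   -0.26 -2.31]
tilt 0.1 [-0.   -0.2  -3.37]
tilt 0.2 [-0.   -0.04 -4.42]
tilt 0.3 [-0.    0.22 -5.45]
tilt 0.35 [ 0.    0.39 -5.95]
tilt 0.4 [-0.    0.58 -6.44]
```

```bash
python3 -m jog '[[0,[0.2,0,0],[0,0.085,0]],[0,[0.39,0,-0.03],[0,0.17,0]],[0,[0.59,0,-0.08],[0,0.256,0]],[0,[0.77,0,-0.13],[0,0.34,0]],[0,[0.96,0,-0.21],[0,0.427,0]],[0,[1.13,0,-0.3],[0,0.512,0]],[0,[1.3,0,-0.4],[0,0.597,0]],[0,[1.46,0,-0.52],[0,0.682,0]]]'; python3 -c "
from h import *
st()"
```

```text
t: 4.95
ee_pos: [484.5, 181.5, 199.0]
orientation: [-0.354, 2.032, -2.033]
ft_force: [4.1, -0.5, -3.8]
width: 11.2
4.95 [484.5 181.5 199. ] zyaw -70.1 ydir [ 0.002  0.    -1.   ] q [ 0.34  0.3   1.89 -0.    0.96  1.56] F [ 4.1 -0.5 -3.8] [-0.18 -0.63  0.12] w 11.2
```

```bash
python3 -m jog '[[0,[0,-0.15,-0.8],[0,0,0]],[0,[0,-0.24,-1.6],[0,0,0]],[0,[0,-0.26,-2.4],[0,0,0]],[0,[0,-0.2,-3.3],[0,0,0]],[0,[0,-0.06,-4.2],[0,0,0]],[0,[0,0.1,-5],[0,0,0]],[0,[0,0.39,-5.95],[0,0,0]],[0,[0,0.39,-5.95],[0,0,0]]]'; python3 -c "
from h import *
st()
from workcell import ctrl
for n in('side','top'):
  im=ctrl.get_image(n);cv2.imwrite(f'pics/{n}3.png',cv2.resize(im['color'][130:360,180:450,::-1],None,fx=2.5,fy=2.5))
"
```

```text
t: 5.75
ee_pos: [463.8, 238.7, 195.3]
orientation: [-0.358, 2.031, -2.029]
ft_force: [3.7, 1.9, 1.3]
width: 10.7
5.75 [463.8 238.7 195.3] zyaw -69.9 ydir [ 0.002  0.001 -1.   ] q [0.45 0.31 1.88 0.   0.95 1.67] F [3.7 1.9 1.3] [ 0.15 -0.66  0.06] w 10.7
```

View pics/side3.png

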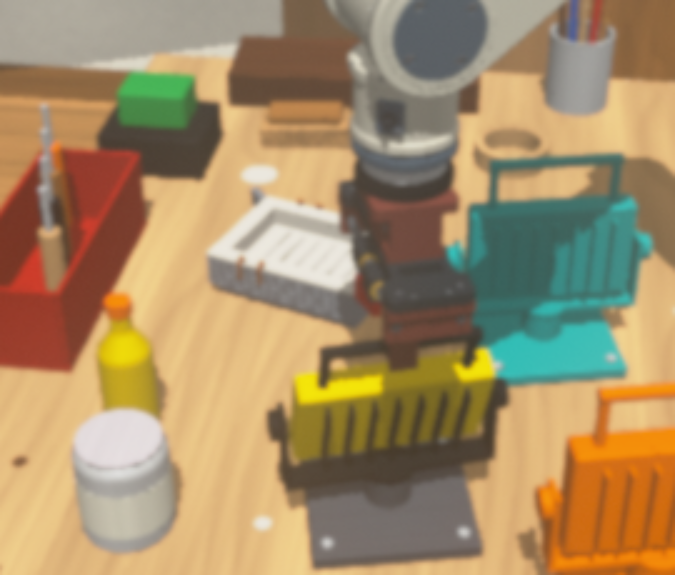

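```bash
python3 -m jog '[[0.5,[0,0,0],[0,0,0]],[0.5,[0,0,0],[0,0,0]],[0.5,[0,0,0],[0,0,0]],[0.5,[0,0,0],[0,0,0]],[0.5,[0,-5,0],[0,0,0]],[0.5,[0,-10,0],[0,0,0]],[0.5,[0,-13,0],[0,0,0]],[0.5,[0,-13,-1],[0,0,0]]]'; python3 -c "
from h import *
st();go((521.4,-33,300),down(np.radians(35.5)))"
```

```text
t: 6.65
ee_pos: [462.1, 247.3, 329.8]
orientation: [-0.349, 2.031, -2.026]
ft_force: [-0.2, 0.1, -0.3]
width: 43.8
6.65 [462.1 247.3 329.8] zyaw -70.0 ydir [ 0.008  0.004 -1.   ] q [ 0.47  0.16  1.74 -0.    1.24  1.69] F [-0.2  0.1 -0.3] [-0.04 -0.03 -0.01] w 43.8
d cm [ 4.02  2.92 28.38] rot [-0.007 -1.842 -0.007]
```

```bash
python3 -m jog '[[0.6,[4,0,28.4],[-0.007,-1.842,-0.007]],[0.6,[4,0,28.4],[-0.007,-1.842,-0.007]],[0.6,[4,0,28.4],[-0.007,-1.842,-0.007]],[0.6,[4,0,28.4],[-0.007,-1.842,-0.007]],[0.6,[4,0,28.4],[-0.007,-1.842,-0.007]],[0.6,[4,0,28.4],[-0.007,-1.842,-0.007]],[0.6,[4,0,28.4],[-0.007,-1.842,-0.007]],[0.6,[4,0,28.4],[-0.007,-1.842,-0.007]]]'; python3 -c "
from h import *
st();go((521.4,-33,300),down(np.radians(35.5)))"
```

```text
t: 7.45
ee_pos: [519.2, -36.1, 323.4]
orientation: [-1.158, 1.301, -1.293]
ft_force: [0.2, 0.9, -0.1]
width: 52.8
7.45 [519.2 -36.1 323.4] zyaw -6.8 ydir [-0.008 -0.001 -1.   ] q [-0.09  0.16  1.75 -0.    1.24  0.03] F [ 0.2  0.9 -0.1] [ 0.02 -0.08 -0.01] w 52.8
d cm [-0.34  2.34  0.2 ] rot [ 0.008 -0.738 -0.001]
```

```bash
python3 -m jog '[[0.6,[-0.3,2.3,0.2],[0.008,-0.738,0]],[0.6,[-0.3,2.3,0.2],[0.008,-0.738,0]],[0.6,[-0.3,2.3,0.2],[0.008,-0.738,0]],[0.6,[-0.3,2.3,0.2],[0.008,-0.738,0]],[0.6,[-0.3,2.3,0.2],[0.008,-0.738,0]],[0.6,[-0.3,2.3,0.2],[0.008,-0.738,0]]]'
python3 - <<'E'
from h import *
st();go((521.4,-33,47),down(np.radians(35.5)))
from workcell import ctrl
for n in('side','top'):
  im=ctrl.get_image(n);np.savez(f"pics/{n}4.npz",**im);cv2.imwrite(f'pics/{n}4.png',cv2.resize(im['color'][130:360,180:450,::-1],None,fx=2.5,fy=2.5))
  P,ok=cloud(im);H=hsv(im)
  box=np.zeros((480,640),bool)
  if n=='top':box[200:300,185:285]=1
  else: box[225:300,285:385]=1
  m=box&ok&(P[...,2]>200)&(P[...,2]<232)&(H[...,2]<90)&(P[...,1]>150)&(P[...,1]<320)&(P[...,0]>380)
  X=P[m];c,V,s=pca(X);print(n,"bar",len(X),c.round(1),V[:,0].round(3),s.round(1),np.percentile(X[:,2],[10,50,90]))
  n_=np.array([-V[1,0],V[0,0]]);n_/=np.linalg.norm(n_);n_*=np.sign(-n_[1]);off=(c[:2]-[475.7,203.7])@n_
  L=np.array([603.6-475.7,-148.8-203.7]);print("n",n_,"off",off,"tilt",np.arcsin(-off/106),"y err",L[0]*n_[1]-L[1]*n_[0])
im=dict(np.load("pics/top4.npz"));P,ok=cloud(im);H=hsv(im)
m=ok&(H[...,1]<50)&(H[...,2]>110)&(np.abs(P[...,2]-50)<9)&(np.abs(P[...,1]+120)<170)&(np.abs(P[...,0]-500)<200)
k,l,st_,ce=cv2.connectedComponentsWithStats(m.astype(np.uint8));i=1+st_[1:,4].argmax()
print(cv2.minAreaRect(P[l==i][:,:2].astype(np.float32)))
E
```

```text
t: 8.05
ee_pos: [521.0, -30.7, 300.6]
orientation: [-1.439, 0.744, -0.742]
ft_force: [0.4, 0.2, 0.1]
width: 52.3
8.05 [521.  -30.7 300.6] zyaw 35.4 ydir [-0.     0.002 -1.   ] q [-0.08  0.18  1.78  0.    1.18 -0.7 ] F [0.4 0.2 0.1] [-0.05 -0.11 -0.04] w 52.3
d cm [ 0.25 25.36 -0.12] rot [-0.001 -0.002 -0.002]
side bar 98 [428.2 228.8 217.4] [-0.93  -0.365 -0.036] [25.   3.6  1.7] [215.53654606 218.17218307 220.05219178]
n [ 0.36492444 -0.93103714] off -40.66281868562509 tilt 0.3937038209014396 y err 9.556215838909637
top bar 343 [462.7 238.1 217.5] [-0.939 -0.344 -0.004] [40.2  4.3  3.2] [213.08971963 217.67413631 221.74850862]
n [ 0.34367376 -0.9390891 ] off -36.7502586160093 tilt 0.35405118193416885 y err 1.0355056028584784
((661.709228515625, -193.00457763671875), (92.74601745605469, 54.81736755371094), 74.06928253173828)
```

View pics/side4.png

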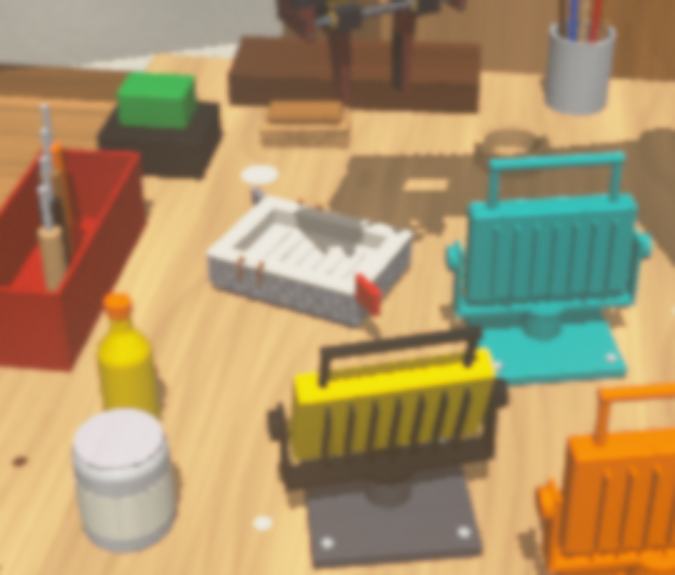

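View pics/top4.png

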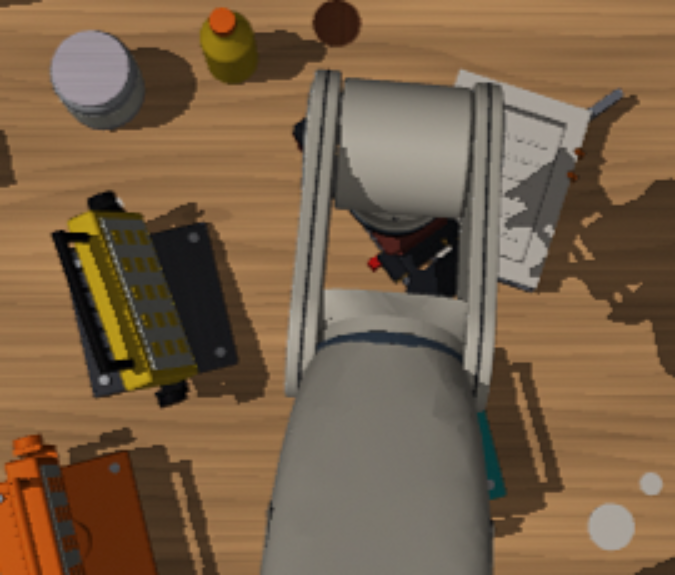

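Run:
```python
from h import *
im=dict(np.load("pics/top0.npz"));P,ok=cloud(im);H=hsv(im)
m=ok&(H[...,0]>80)&(H[...,0]<98)&(H[...,1]>120);m[:, :300]=0;m[:,400:]=0
X=P[m&(P[...,2]>60)];print(len(X),X.min(0),X.max(0))
g=np.array([521.4,-33]);a=np.array([.814,.58]);b=np.array([-.58,.814])
q=(X[:,:2]-g)
d=np.maximum(np.abs(q@a)-89,0)**2+np.maximum(np.abs(q@b)-37.5,0)**2
i=d.argmin();print("a along jaw",np.sqrt(d[i]),X[i])
d=np.maximum(np.abs(q@b)-89,0)**2+np.maximum(np.abs(q@a)-37.5,0)**2
i=d.argmin();print("other",np.sqrt(d[i]),X[i])
```

```text
1332 [ 238.22619214 -102.68266135   62.64053467] [879.12585548 -27.59840668 234.80930361]
a along jaw 0.0 [443.73076388 -42.54605972 129.09983705]
other 28.128009666237503 [439.20416245 -30.79413432 126.69232443]
```

```bash
cat >> h.py <<'E'
B=np.array([-.58,.8145,0]);A=np.array([.8145,.58,0]);UP=np.array([0,0,1.])
def lean(th):
    y=B*np.sin(th)-UP*np.cos(th);return np.c_[np.cross(y,A),y,A]
E
python3 - <<'E'
from h import *
im=dict(np.load("pics/top0.npz"));P,ok=cloud(im);H=hsv(im)
m=ok&(H[...,0]>80)&(H[...,0]<98)&(H[...,1]>120);m[:, :300]=0;m[:,400:]=0
X=P[m&(P[...,2]>60)&(P[...,0]<480)]
th=np.radians(12);g=np.array([522.5,-34.7,67]);Rl=lean(th)
for k in (0,40,120):
  tcp=g+Rl[:,1]*(19-k)
  q=(X-tcp)@Rl   # x,y,z tool ; body y<-80
  s=q[:,1]<-74
  for nm,q_ in(("all",q[s]),):
    if len(q_): print(k,len(q_),"min clearance",np.min(np.hypot(np.maximum(np.abs(q_[:,0])-37.5,0),np.maximum(np.abs(q_[:,2])-89,0))))
    else: print(k,"none above")
print("grasp tcp",g+Rl[:,1]*19,g+Rl[:,1]*(19-100))
go(g+Rl[:,1]*(19-100),Rl); go(g+Rl[:,1]*(19),Rl)
E
```

```text
0 1054 min clearance 11.211825047007103
40 365 min clearance 23.093609228283896
120 none above
grasp tcp [520.20881317 -31.48246263  48.41519559] [532.26769123 -48.41686985 146.22995566]
d cm [ 2.09 15.48 -0.13] rot [-0.002 -0.006  0.208]
d cm [ 2.000e-02  2.527e+01 -1.500e-01] rot [-0.002 -0.006  0.208]
```

```bash
python3 -m jog '[[0.6,[2.1,5,-0.1],[0,0,0.1]],[0.6,[2.1,10,-0.1],[0,0,0.208]],[0.6,[2.1,15.5,-0.1],[0,0,0.208]],[0.6,[2.1,15.5,-0.1],[0,0,0.208]],[0.6,[2.1,15.5,-0.1],[0,0,0.208]]]'; python3 -c "
from h import *
th=np.radians(12);g=np.array([522.5,-34.7,67]);Rl=lean(th)
st();go(g+Rl[:,1]*19,Rl)"
```

```text
t: 8.65
ee_pos: [532.2, -48.1, 145.8]
orientation: [-1.337, 0.882, -0.582]
ft_force: [0.1, 0.1, 0.4]
width: 52.8
8.65 [532.2 -48.1 145.8] zyaw 35.2 ydir [-0.122  0.17  -0.978] q [-0.2   0.46  1.79  0.17  1.05 -0.91] F [0.1 0.1 0.4] [-0.1  -0.16 -0.04] w 52.8
d cm [ 0.03  9.96 -0.01] rot [ 0.    -0.004 -0.001]
```

```bash
python3 -m jog '[[0.6,[0,3,0],[0,0,0]],[0.6,[0,6,0],[0,0,0]],[0.6,[0,8.5,0],[0,0,0]],[0.6,[0,9.9,0],[0,0,0]],[0.6,[0,9.9,0],[0,0,0]],[0.6,[0,9.9,0],[0,0,0]]]'; python3 -c "
from h import *
th=np.radians(12);g=np.array([522.5,-34.7,67]);Rl=lean(th)
st();go(g+Rl[:,1]*19,Rl)
from workcell import ctrl
for n in('side',):
  im=ctrl.get_image(n);cv2.imwrite(f'pics/{n}5.png',cv2.resize(im['color'][170:320,230:430,::-1],None,fx=3.5,fy=3.5))
"
```

```text
t: 9.25
ee_pos: [523.3, -31.8, 51.9]
orientation: [-1.336, 0.875, -0.586]
ft_force: [0.2, -0.6, 1.0]
width: 52.9
9.25 [523.3 -31.8  51.9] zyaw 35.3 ydir [-0.115  0.169 -0.979] q [-0.17  0.6   1.86  0.2   0.84 -0.93] F [ 0.2 -0.6  1. ] [-0.12 -0.16  0.02] w 52.9
d cm [-0.13  0.38 -0.24] rot [-0.005 -0.001  0.003]
```

View pics/side5.png

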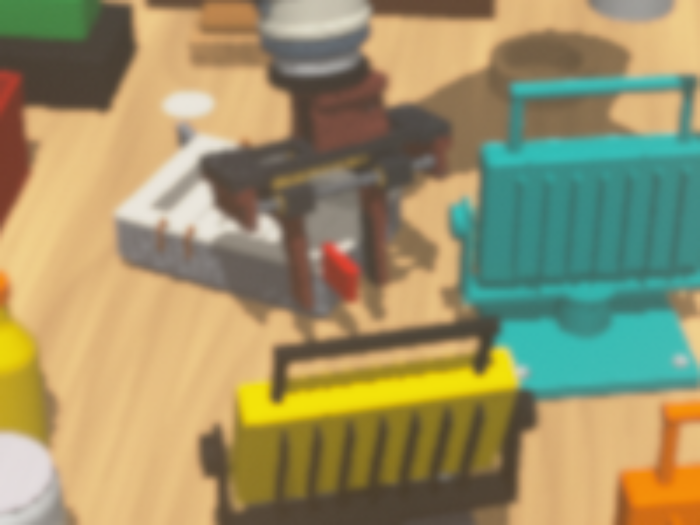

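```bash
python3 -m jog '[[0.6,[0,0,0],[0,0,0]],[0.6,[0,0,0],[0,0,0]]]'; python3 -c "
from h import *
th=np.radians(12);g=np.array([522.5,-34.7,67]);Rl=lean(th)
st();go(g+Rl[:,1]*19,Rl)"
```

```text
t: 9.5
ee_pos: [522.7, -32.0, 51.2]
orientation: [-1.336, 0.876, -0.586]
ft_force: [0.4, 0.2, 0.8]
width: 52.6
9.5 [522.7 -32.   51.2] zyaw 35.3 ydir [-0.116  0.169 -0.979] q [-0.17  0.6   1.86  0.2   0.84 -0.93] F [0.4 0.2 0.8] [-0.05 -0.21 -0.02] w 52.6
d cm [-0.12  0.31 -0.17] rot [-0.004 -0.001  0.003]
```

```bash
python3 -m jog '[[0.6,[-0.1,0.3,-0.2],[0,0,0]],[0.6,[-0.1,0.3,-0.2],[0,0,0]],[0,[-0.1,0.3,-0.2],[0,0,0]],[0,[-0.1,0.3,-0.2],[0,0,0]],[0,[-0.1,0.3,-0.2],[0,0,0]],[0,[-0.1,0.3,-0.2],[0,0,0]],[0,[-0.1,0.3,-0.2],[0,0,0]]]';python3 -c "
from h import *
st()"; python3 -m jog '[[0,[0,0,0],[0,0,0]],[0,[0,0,0],[0,0,0]],[0,[0,0,0],[0,0,0]]]'; python3 -c "
from h import *
th=np.radians(12);g=np.array([522.5,-34.7,67]);Rl=lean(th)
st();go(g+Rl[:,1]*19,Rl)"
```

```text
t: 10.2
ee_pos: [519.3, -31.6, 47.4]
orientation: [-1.336, 0.877, -0.584]
ft_force: [-0.2, -0.3, 0.1]
width: 16.4
10.2 [519.3 -31.6  47.4] zyaw 35.3 ydir [-0.117  0.17  -0.978] q [-0.17  0.6   1.86  0.2   0.83 -0.93] F [-0.2 -0.3  0.1] [-0.02 -0.15 -0.  ] w 16.4
t: 10.5
ee_pos: [519.4, -31.6, 47.4]
orientation: [-1.336, 0.877, -0.584]
ft_force: [0.7, 0.5, 0.5]
width: 9.7
10.5 [519.4 -31.6  47.4] zyaw 35.4 ydir [-0.117  0.17  -0.979] q [-0.17  0.6   1.86  0.2   0.83 -0.93] F [0.7 0.5 0.5] [-0.19 -0.08  0.09] w 9.7
d cm [ 0.02 -0.1   0.07] rot [-0.003 -0.001  0.002]
```

```bash
cat > plan.py <<'E'
from h import *
o=st();Rc=R.from_rotvec(o['orientation']).as_matrix();p=o['ee_pos'];h=np.array([671.9,-245,50])
np.savez("grasp.npz",p=p,R=Rc)
Q=R.from_rotvec
def row(phi,lift):
    M=Q(A*phi).as_matrix();pp=h+M@(p-h)+[0,0,lift];return ((pp-p)@Rc/10).round(2)
for d in (1,2,3,4,5,6,7,8,9.5,11,12.5,14,15): print(d,round(np.radians(d),3),row(np.radians(d),0))
E
python3 plan.py
```

```text
10.5 [519.4 -31.6  47.4] zyaw 35.4 ydir [-0.117  0.17  -0.979] q [-0.17  0.6   1.86  0.2   0.83 -0.93] F [0.7 0.5 0.5] [-0.19 -0.08  0.09] w 9.7
1 0.017 [-0.09 -0.45  0.  ]
2 0.035 [-0.18 -0.9   0.  ]
3 0.052 [-0.26 -1.35  0.  ]
4 0.07 [-0.33 -1.8   0.  ]
5 0.087 [-0.4  -2.25  0.01]
6 0.105 [-0.45 -2.71  0.01]
7 0.122 [-0.5  -3.16  0.01]
8 0.14 [-0.54 -3.62  0.01]
9.5 0.166 [-0.58 -4.3   0.01]
11 0.192 [-0.61 -4.99  0.01]
12.5 0.218 [-0.62 -5.68  0.02]
14 0.244 [-0.61 -6.36  0.02]
15 0.262 [-0.59 -6.82  0.02]
```

```bash
python3 -m jog '[[0,[-0.09,-0.45,0],[0,0,0.017]],[0,[-0.18,-0.9,0],[0,0,0.035]],[0,[-0.26,-1.35,0],[0,0,0.052]],[0,[-0.33,-1.8,0],[0,0,0.07]],[0,[-0.4,-2.25,0],[0,0,0.087]],[0,[-0.45,-2.7,0],[0,0,0.105]],[0,[-0.5,-3.16,0],[0,0,0.122]],[0,[-0.5,-3.16,0],[0,0,0.122]]]'
python3 - <<'E'
from h import *
st()
from workcell import ctrl
im=ctrl.get_image('side');cv2.imwrite('pics/side6.png',cv2.resize(im['color'][150:300,230:430,::-1],None,fx=3.5,fy=3.5))
g=np.load("grasp.npz");p=g["p"];h=np.array([671.9,-245,50])
for d in (8,9.5,11,12.5,14,15):
  M=R.from_rotvec(A*np.radians(d)).as_matrix();print(d);go(h+M@(p-h),M@g["R"])
E
```

```text
t: 11.3
ee_pos: [520.6, -33.1, 79.9]
orientation: [-1.272, 0.952, -0.489]
ft_force: [0.3, 0.7, -1.3]
width: 9.7
11.3 [520.6 -33.1  79.9] zyaw 35.3 ydir [-0.185  0.266 -0.946] q [-0.22  0.59  1.8   0.26  1.02 -1.  ] F [ 0.3  0.7 -1.3] [ 0.13 -0.17  0.06] w 9.7
8
d cm [-0.11 -0.43  0.01] rot [-0.001 -0.     0.017]
9.5
d cm [-0.23 -1.11  0.01] rot [-0.001 -0.     0.044]
11
d cm [-0.34 -1.79  0.01] rot [-0.001  0.     0.07 ]
12.5
d cm [-0.44 -2.47  0.01] rot [-0.001  0.     0.096]
14
d cm [-0.51 -3.15  0.02] rot [-0.001  0.     0.122]
15
d cm [-0.55 -3.6   0.02] rot [-0.001  0.     0.14 ]
```

View pics/side6.png

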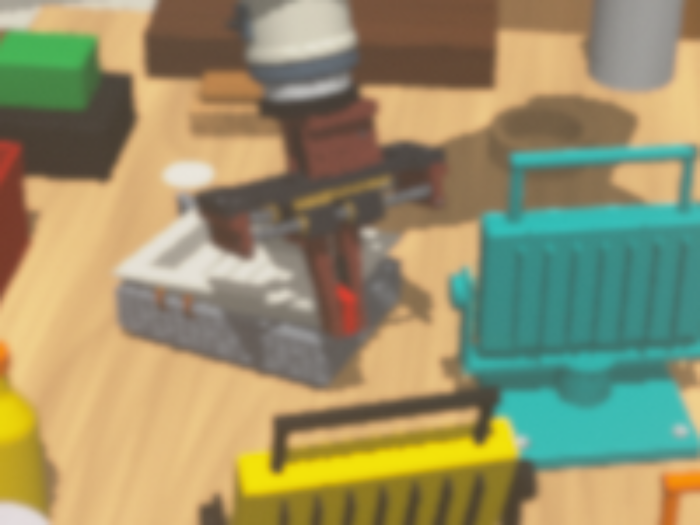

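The tray is hinging up on the far corner. The tab is at about (350,310) in the crop and the grey stack stays put. I'll carry on to 15 degrees.

```bash
python3 -m jog '[[0,[-0.11,-0.43,0],[0,0,0.017]],[0,[-0.23,-1.1,0],[0,0,0.044]],[0,[-0.34,-1.8,0],[0,0,0.07]],[0,[-0.44,-2.47,0],[0,0,0.096]],[0,[-0.51,-3.15,0],[0,0,0.122]],[0,[-0.55,-3.6,0],[0,0,0.14]],[0,[-0.55,-3.6,0],[0,0,0.14]],[0,[-0.55,-3.6,0],[0,0,0.14]]]'
python3 - <<'E'
from h import *
st()
from workcell import ctrl
im=ctrl.get_image('side');cv2.imwrite('pics/side7.png',cv2.resize(im['color'][150:300,230:430,::-1],None,fx=3.5,fy=3.5))
g=np.load("grasp.npz");p=g["p"];h=np.array([671.9,-245,50])
for d,l in ((15,30),(15,50),(10,70),(5,90),(0,115)):
  M=R.from_rotvec(A*np.radians(d)).as_matrix();print(d,l);go(h+M@(p-h)+[0,0,l],M@g["R"])
E
```

```text
t: 12.15
ee_pos: [524.0, -38.5, 115.1]
orientation: [-1.197, 1.032, -0.381]
ft_force: [1.6, -0.9, -0.3]
width: 9.6
12.15 [524.  -38.5 115.1] zyaw 35.3 ydir [-0.26   0.37  -0.892] q [-0.27  0.6   1.71  0.31  1.22 -1.05] F [ 1.6 -0.9 -0.3] [-0.23 -0.39  0.09] w 9.6
15 30
d cm [-1.36 -2.72  0.03] rot [-0.     0.001  0.   ]
15 50
d cm [-2.27 -4.5   0.04] rot [-0.     0.001  0.   ]
10 70
d cm [-2.58 -4.07  0.04] rot [-0.     0.    -0.087]
5 90
d cm [-2.7  -3.71  0.04] rot [-0.     0.    -0.174]
0 115
d cm [-2.87 -3.86  0.04] rot [-0.    -0.    -0.261]
```

View pics/side7.png

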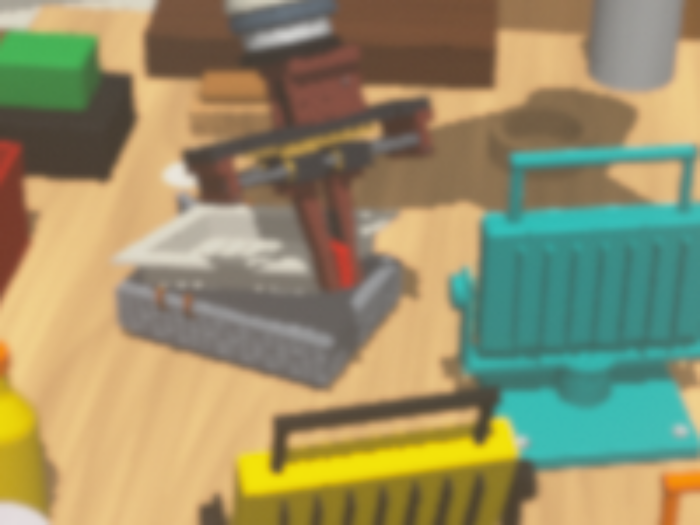

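```bash
python3 -m jog '[[0,[-0.35,-0.65,0],[0,0,0]],[0,[-0.7,-1.35,0],[0,0,0]],[0,[-1.05,-2,0],[0,0,0]],[0,[-1.36,-2.7,0],[0,0,0]],[0,[-1.8,-3.6,0],[0,0,0]],[0,[-2.27,-4.5,0],[0,0,0]],[0,[-2.27,-4.5,0],[0,0,0]]]'
python3 - <<'E'
from h import *
st()
from workcell import ctrl
im=ctrl.get_image('side');cv2.imwrite('pics/side8.png',cv2.resize(im['color'][150:300,230:430,::-1],None,fx=3.5,fy=3.5))
g=np.load("grasp.npz");p=g["p"];h=np.array([671.9,-245,50])
for d,l in ((15,80),(10,95),(5,110),(0,120)):
  M=R.from_rotvec(A*np.radians(d)).as_matrix();print(d,l);go(h+M@(p-h)+[0,0,l],M@g["R"])
E
```

```text
t: 12.9
ee_pos: [524.8, -38.7, 167.3]
orientation: [-1.197, 1.03, -0.382]
ft_force: [-0.0, -0.1, -2.8]
width: 9.7
12.9 [524.8 -38.7 167.3] zyaw 35.3 ydir [-0.258  0.37  -0.893] q [-0.27  0.53  1.69  0.3   1.3  -1.02] F [-0.  -0.1 -2.8] [-0.14 -0.18 -0.09] w 9.7
15 80
d cm [-1.33 -2.57  0.02] rot [-0.001  0.001  0.001]
10 95
d cm [-1.42 -1.69  0.01] rot [-0.001  0.001 -0.086]
5 110
d cm [-1.32 -0.88  0.01] rot [-0.001  0.    -0.173]
0 120
d cm [-0.81  0.3   0.  ] rot [-0.001  0.    -0.261]
```

View pics/side8.png

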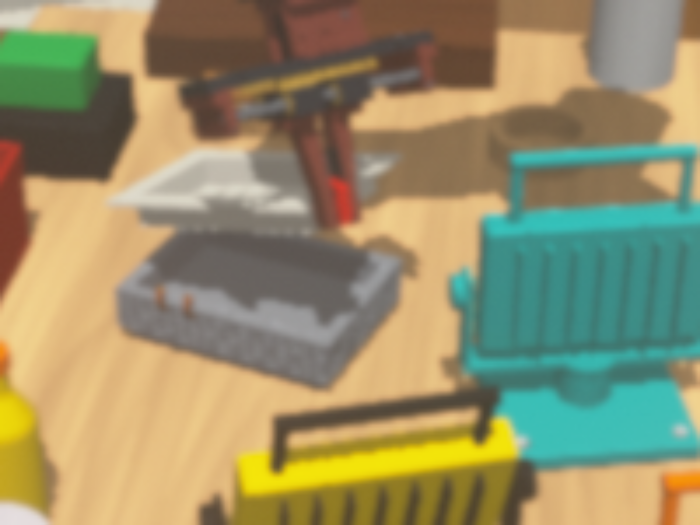

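Only the white tray came away. Next I'll lift further, then level it.

```bash
python3 -m jog '[[0,[-0.65,-1.3,0],[0,0,0]],[0,[-1.33,-2.57,0],[0,0,0]],[0,[-1.4,-2.1,0],[0,0,-0.043]],[0,[-1.42,-1.7,0],[0,0,-0.086]],[0,[-1.38,-1.3,0],[0,0,-0.13]],[0,[-1.32,-0.88,0],[0,0,-0.173]],[0,[-1.1,-0.3,0],[0,0,-0.217]],[0,[-0.81,0.3,0],[0,0,-0.261]]]'; python3 -m jog '[[0,[0,0,0],[0,0,0]],[0,[0,0,0],[0,0,0]]]'
cat > chk.py <<'E'
from h import *
import sys
st();k=sys.argv[1]
from workcell import ctrl
g=np.load("grasp.npz");go(g["p"]+[0,0,120],g["R"])
for n in('side','top'):
    im=ctrl.get_image(n);cv2.imwrite(f'pics/{n}{k}.png',cv2.resize(im['color'][90:320,180:450,::-1],None,fx=2.7,fy=2.7))
    P,ok=cloud(im);H=hsv(im)
    m=ok&(H[...,1]<60)&(H[...,2]>90)&(P[...,2]>125)&(P[...,2]<260)&(np.abs(P[...,0]-600)<160)&(np.abs(P[...,1]+149)<150)
    kk,l,s,c=cv2.connectedComponentsWithStats(m.astype(np.uint8));i=1+s[1:,4].argmax();X=P[l==i]
    print(n,len(X),X.min(0).round(),X.max(0).round(),s[i])
    # plane by RANSAC-ish rim: iterate from top percentile
    S=np.random.default_rng(0);best=None
    for _ in range(400):
        a=X[S.choice(len(X),3,False)];nn=np.cross(a[1]-a[0],a[2]-a[0]);L=np.linalg.norm(nn)
        if L<500: continue
        nn/=L;nn*=np.sign(nn[2]);d=np.abs((X-a[0])@nn);q=(d<2.5).sum()
        if best is None or q>best[0]:best=(q,nn,a[0])
    print("normal",best[1].round(3),"tilt deg",np.degrees(np.arccos(best[1][2])).round(1),"inl",best[0],"z at centre",best[2][2]-((np.array([603.6,-148.8])-best[2][:2])@best[1][:2])/best[1][2])
E
python3 chk.py 9
```

```text
t: 13.75
ee_pos: [519.3, -31.4, 167.7]
orientation: [-1.336, 0.876, -0.586]
ft_force: [0.4, 0.7, -2.5]
width: 9.8
t: 13.95
ee_pos: [519.1, -31.2, 167.5]
orientation: [-1.335, 0.878, -0.583]
ft_force: [-0.5, -0.1, -1.6]
width: 9.9
13.95 [519.1 -31.2 167.5] zyaw 35.4 ydir [-0.118  0.171 -0.978] q [-0.17  0.41  1.82  0.17  1.07 -0.88] F [-0.5 -0.1 -1.6] [-0.02 -0.08 -0.04] w 9.9
d cm [ 0.05 -0.01  0.01] rot [-0.     0.    -0.002]
side 1072 [ 540. -241.  148.] [713.  -0. 260.] [ 260  173   62   40 1072]
normal [-0.016 -0.009  1.   ] tilt deg 1.1 inl 368 z at centre 154.15051727432692
top 904 [ 626. -244.  140.] [ 715. -100.  183.] [363 145  62  40 904]
normal [ 0.052 -0.042  0.998] tilt deg 3.8 inl 379 z at centre 178.1517468134015
```

View pics/side9.png

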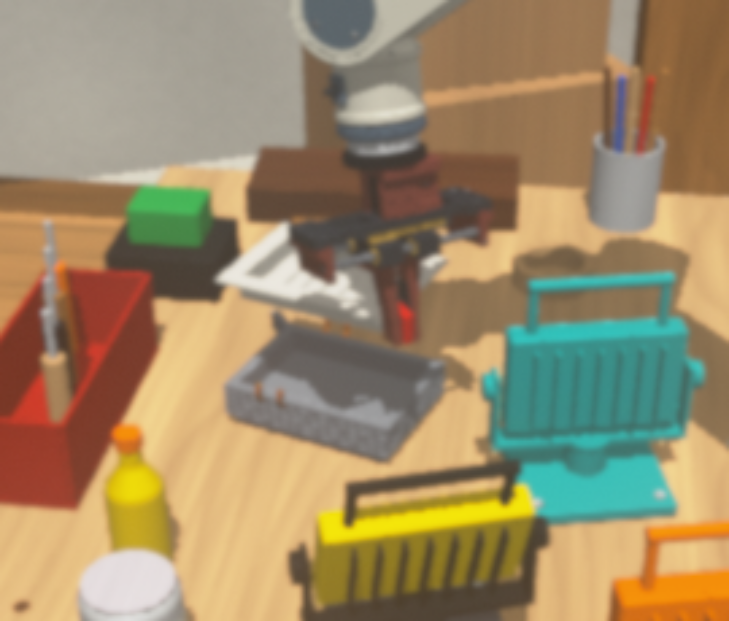

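View pics/top9.png

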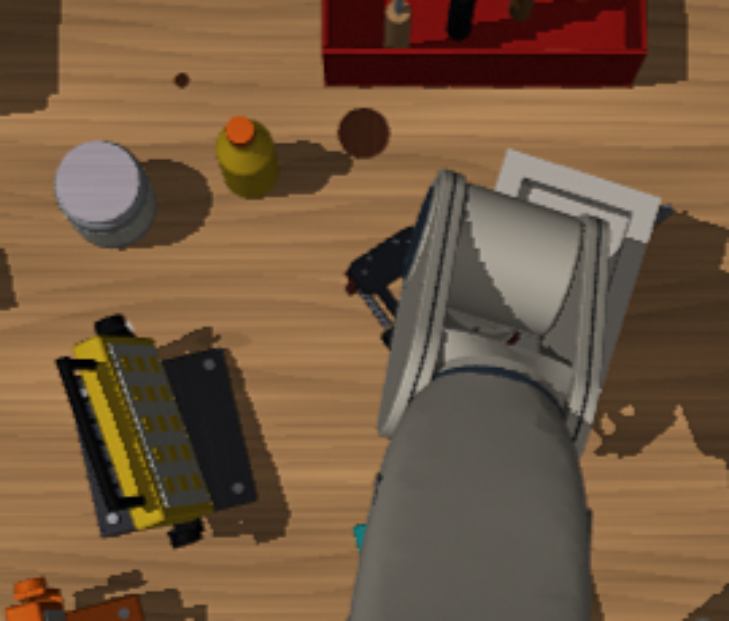

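Run:
```python
from h import *
from workcell import ctrl
np.savez("pics/side10.npz",**ctrl.get_image('side'))
st()
for k in("side0","side10"):
    im=dict(np.load(f"pics/{k}.npz"));P,ok=cloud(im);H=hsv(im)
    m=ok&(P[...,2]>8)&(P[...,2]<46)&(np.abs(P[...,0]-603)<125)&(np.abs(P[...,1]+149)<125)&(H[...,1]<70)
    kk,l,s,c=cv2.connectedComponentsWithStats(m.astype(np.uint8));i=1+s[1:,4].argmax();X=P[l==i]
    print(k,s[i],X.min(0).round(1),X.max(0).round(1))
    a=X[:,:2]@[.95,-.312];b=X[:,:2]@[.312,.95]
    print("x' range",np.percentile(a,[1,99]).round(1),"y' outer",np.percentile(b,[98,99.5]).round(1))
```

```text
14.1 [519.4 -31.7 167.1] zyaw 35.3 ydir [-0.118  0.171 -0.978] q [-0.17  0.41  1.82  0.17  1.07 -0.88] F [ 0.1  0.2 -1.5] [ 0.03 -0.09  0.02] w 9.8
side0 [276 216  58  26 816] [ 522.7 -228.6   27.5] [ 682.6 -112.9   46. ]
x' range [559.2 695. ] y' outer [63.5 66.9]
side10 [ 271  214   67   32 1163] [ 511.5 -237.8   21.8] [ 694.6 -103.2   46. ]
x' range [550.  703.2] y' outer [69.1 77.6]
```

Run:
```python
from h import *
for k in("side0","side10"):
    im=dict(np.load(f"pics/{k}.npz"));P,ok=cloud(im)
    a=P[...,0]*.95-P[...,1]*.312;b=P[...,0]*.312+P[...,1]*.95
    w=ok&(P[...,2]>10)&(P[...,2]<42)&(b>105)&(b<130)&(a>570)&(a<680)
    e=ok&(P[...,2]>10)&(P[...,2]<42)&(b>0)&(b<90)&(a>500)&(a<545)
    f=ok&(P[...,2]>15)&(P[...,2]<40)&(b>90)&(b<130)&(a>480)&(a<760)
    print(k,"long wall y'",w.sum(),np.median(b[w]).round(1),"short wall x'",e.sum(),(np.median(a[e]) if e.any() else 0),"x' extent",np.percentile(a[f],[1,99]).round(1))
```

```text
side0 long wall y' 274 111.9 short wall x' 36 524.0161062787572 x' extent [523.2 710.9]
side10 long wall y' 281 112.1 short wall x' 108 523.9315119405046 x' extent [523.2 711.4]
```

```bash
python3 -m jog '[[0,[0,0,0],[0,0,0]],[0,[0,0,0],[0,0,0]],[0,[0,0,0],[0,0,0]]]'; python3 -c "
from h import *
st()
from workcell import ctrl
print(ctrl.close_job())"
```

```text
t: 14.4
ee_pos: [518.9, -31.6, 166.6]
orientation: [-1.336, 0.878, -0.583]
ft_force: [-0.3, 0.5, -2.6]
width: 10.2
14.4 [518.9 -31.6 166.6] zyaw 35.3 ydir [-0.118  0.171 -0.978] q [-0.17  0.41  1.82  0.17  1.06 -0.88] F [-0.3  0.5 -2.6] [ 0.05 -0.11  0.01] w 10.2
the job is handed in; nothing more can be done
None
```

I set the light, peeled the tray off the stack and handed the job in at 14.4 s of the allowed 48 s. No verdict was reported.

**Light:** I turned the yellow light by its grab bar through about 39° to face the stack and leaned it back. The top camera then gave a tilt of 0.354 rad (20.3°), with the facing line about 1 mm off the stack's centre. The side camera, seeing only part of the bar, gave 0.39 rad and 10 mm; both are within limits. I did not measure the light again after that, but it looks unchanged in the last pictures.

**Tray:** I pinched the tray by its red tab, hinged it about 15° on the far corner, lifted it and levelled it. The arm holds it about 120 mm above where it sat. The top camera showed the tray about 4° off level, with its rim about 124 mm above its nested height.
- The side camera's plane fit gave 1° of tilt and a rim height of 154 mm. I trust that one less, because the arm hides part of the tray and the fit may have caught other surfaces.
- I did not measure the tray's sideways position over the stack. I take it to be in place from the gripper, which was back within about 1 mm of its grasp position.

**Stack and bench:** The stack's walls measured within 1 mm of where they were at the start. The bystanders in view looked untouched; I did not measure them.

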